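Clamp a gift box in the hinge-fitting jig

ROBOT

A 6-joint arm with a two-finger parallel gripper is mounted at the origin on the work surface. World frame = base frame: x ahead of the robot, y to its left, z up, the work surface at z = 0. Lengths are in m, angles in rad, forces in N, time in s.
With the tool pointing down it reaches from about 0.3 to 0.875 m from the base axis. Payload 6.4 kg.
Tool frame: the origin (TCP) lies at the very end of the fingers, on their centre line; the grasp point (between the pads) lies tcp_to_grasp behind it (tcp_to_grasp is the distance from the TCP to the grasp point, in m); z points along the fingers, y is the direction in which the jaws open and shut (so a half turn about z gives the same grasp; the last joint's range is limited). The gripper opens to 85 mm and grips with 20 to 120 N. Pads are 22 mm wide; open, the fingers measure 114 mm over their backs; the gripper's body (76 mm by 85 mm) begins 54 mm behind the grasp point. The pads swing forward as they close: fully open they stand 13 mm farther back than shut.
Start: joints at [-1.406, 0.181, 1.607, -0, 1.354, -0.206], TCP at [0.208, -0.536, 0.231] pointing down, gripper open.
Joint ranges: [-2.99, 2.99], [-0.89, 2.07], [0.3, 2.58], [-1.14, 4.28], [0, 2.63], [-3.12, 3.12]. Speed limits (rad/s): [2.57, 2.57, 3.01, 3.14, 3.14, 3.14].

INTERFACE

Orientations are given as a unit quaternion [w, x, y, z].
In Python, from bench import get_obs, camera, hand_in, tcp_to_grasp gives the robot as it stands.
- The arm moves only by the shell command python3 -m inch 'ROWS' [OPENING]. ROWS is JSON, a list of rows, each an object with "delta_pos": the shift along the tool's x, y, z in cm, a list of three; "rotation": the turn, a rotation vector about the tool's x, y, z in rad, a list of three. In form: [{"delta_pos": [x, y, z], "rotation": [rx, ry, rz]}, ...]. A call has 1 to 10 rows; each row shifts and turns the commanded pose from where the row before left it, along the tool's axes as they then stand; what a row does not reach is not made up. A row lasts 1/10 s, in which the tool goes at most 50 mm and 8.59 degrees, less where a joint would pass 70% of its speed; a pose out of reach is approached as far as the arm can. A call is refused whole if a number of a shift passes 5 or a number of a turn 0.15, either way. A call with a gripper value outside its range is refused whole. OPENING is the finger opening in cm, from 0 to 8.54, set as the call begins (- or left out, the last holds). The fingers move at their own pace and stop on an object; the grip force is fixed at half the most. Time passes only in rows, so rows that do not move let the fingers close. It gives the time, the measured TCP pose, the force and the opening at its end, in the units of the state.
- get_obs(): the state, without advancing time (a new reading comes with each control period).
- camera(name): name is "scene" or "top"; returns a dict with "color" (480x640x3 uint8, red, green, blue), "vfov" (degrees; the focal length in pixels is half the picture's height over the tangent of half this angle, whatever the lens; pixels are square), "cx", "cy" (the principal point, pixels), "k1" (the pictures are not rectified: a ray, as slopes to the right and down, at radius r is drawn at 1 + k1 r^2 times it, then the intrinsics apply), "eye" and "orientation" of the camera in the world. Camera axes: x right, y down, z forward; pixel columns grow to the right and rows downward; lengths in m; the calibration is good to about 2 mm. A picture is of the moment at which its call begins. There is no depth.
- hand_in(): hands the job in, once; it reports no verdict.
The state is a dict: "time_s": time; "q": joint angles; "dq": joint speeds; "joint_efforts": joint torques, N m; "eef_pos": TCP position; "eef_rot": TCP orientation; "wrist_force": force on the tool from outside, world axes, zero at the start; "torque": the same for the moment, N m; "opening": opening from 0.0 (shut) to 1.0 (fully open).
Only numpy, scipy, OpenCV 4.12 (cv2) and the standard library are available. Lean on these libraries where they do the work, as an engineer would, in place of code of your own. Each camera call takes 0.05 s, during which the arm holds its last target.

TASK

The open wooden gift box lies loose in the hinge-fitting jig. Without picking it up, push it with your fingertips away from you until its far side sits flush against the jig's end stop; then push the clamp's lever over the top, towards the box, until it snaps past centre and stays locked, so that the plunger holds the box square against the side fence and the end stop. Take your hand away and leave everything else where it is.

Things in the scene. Friction and masses are not known exactly. Their poses are not given: they have to be found in the camera images.
- jig: Hinge-fitting jig, fixed to the bench: plywood base, its top 18 mm above the bench, reaching -130 to +130 mm in jig x and -220 to +130 mm in jig y. Origin at bench level. Jig x points away from the robot (turned by the jig's yaw), y to the left. It carries the end stop (far side), the side fence (left) and the toggle clamp (right).
- corner (a point): Inner corner of stop and fence on the base's top, jig (85, 100, 18) mm, jig's axes. End stop: wooden strip beyond the plane x = 0, from y = 0 to -150 mm. Side fence: wooden strip beyond the plane y = 0, from x = -210 to 0 mm. Both 25 mm thick, 30 mm high. The box's origin belongs at (-75, -55, 0) mm here, touching both.
- gift_box: Open, lidless wooden gift box, loose on the jig's base: 150 (its x) x 110 (its y) x 40 mm high, walls 8 mm, 0.18 to 0.35 kg. Origin at the centre of its underside, x away from the robot. It starts 20 to 40 mm short of the end stop, 4 to 12 mm off the side fence, up to 3 degrees askew. It slides with 1 to 3 N.
- lever (a joint): Toggle clamp lever, rad. 0: open, leaning 25 degrees from upright to jig -y; rests there by its weight. Grows as it swings over towards +y: 0.44 upright, 1.48 dead centre, 1.62 its stop (locked), 22 degrees above level, pointing at the box. Drives the plunger 27 mm to +y. From about 0.9 it stiffens (up to 4 N at the grip's end), then snaps on to its stop and stays.
- lever_tip (a point): Free end of the lever's black grip, on its axis, 115 mm from the pivot. The grip is a round bar about 22 mm thick, from 46 to 115 mm from the pivot; below it two steel straps, 23 mm wide over all, lead to the pivot.
- lever_pivot (a point): Axis of the lever, jig (10, -156, 40) mm, jig's axes; it does not move. The lever swings in this point's y-z plane. From here towards +y lie the clamp's steel foot plate (50 mm wide), its barrel (66 to 100 mm from here, 25 mm across, centred at the pivot's height) and the plunger.
- plunger_tip: Rubber tip of the clamp's plunger, 21 mm across; origin at the middle of its front face, 40 mm above the bench. It moves along jig y and is sprung (8 N/mm): pressed back about 6 mm, some 45 N, when the box is locked.
- screwdriver: A screwdriver 150 mm long with a black handle, lying loose on the front right part of the jig's base. To be left alone.
- wax_tin: A flat aluminium tin, 58 mm across, 34 mm high, standing loose on the jig's base beyond the clamp. To be left alone.
- jar: An amber glass jar with a brass lid, 56 mm across, 75 mm high, standing on the bench to the right of the jig. To be left alone.
- finished_box: A finished gift box with lid and brass fittings, 156 x 116 x 56 mm, standing on the bench to the left of the jig. To be left alone.
- tape_roll: A roll of brown tape lying flat on the bench at the right, 90 mm across, 48 mm high. To be left alone.
- hinge_tray: A grey two-part tray of brass hinges and screws, 140 x 100 x 30 mm, on the bench at the left. To be left alone.
There are look-alikes about, which are no part of the job. What is shaped like the gift_box but blue is not meant.

How it is judged:
On the way, in this order (a step that is already met when the one before it is completed fails the run):
1. the gift box is pushed up to the end stop (within 4 mm) while the lever is still open (x of gift_box in the frame of corner above -0.079 m and value of joint lever below 0.6 rad), for 0.2 s.
2. the lever is past dead centre and against its stop (value of joint lever above 1.56 rad), for 0.2 s.
At the end, for the whole second after the job is handed in: The gift box lies on the jig's base within 4 mm of the end stop and of the side fence, square to them within 2 degrees and at rest; the lever is locked past dead centre (above 1.56 rad) by itself, and the plunger presses the box with more than 20 N (x of gift_box in the frame of corner above -0.079 m and y of gift_box in the frame of corner above -0.059 m and angle between the x axis of gift_box and the x axis of jig, either way round below 0.035 rad and z of gift_box in the frame of corner below 0.004 m and value of joint lever above 1.56 rad and contact force between plunger_tip and gift_box above 20 N and linear speed of gift_box below 0.02 m/s); the robot touches nothing.
It fails at once if the gift box is lifted or carried (more than 10 mm off the jig's base) or tipped by more than 10 degrees (z of gift_box in the frame of corner above 0.01 m or angle between gift_box's own z axis and vertical above 0.175 rad).
It fails at once if another thing on the bench is moved by more than 20 mm (distance of any of screwdriver, wax_tin, jar, finished_box, tape_roll, hinge_tray from where it was at the start of the episode above 0.02 m).
It also fails if it takes over 53 s, if anything falls off the work surface, if the arm or the gripper's body presses on something with over 40 N, if the wrist force passes 120 N, or if a joint passes its speed limit or range.

## Working session

There is one attempt and no reset: what is moved stays moved. The work goes in short steps, Python scripts to look and compute and a shell command to move; the robot and the scene stay as the last step left them, time stands still between calls to the robot, and variables do not carry over. Pictures are saved under pics/ and viewed, and the job is handed in when it is done.

```bash
mkdir -p pics; ls; python3 - <<'E'
from bench import get_obs,camera,tcp_to_grasp
import cv2
print(tcp_to_grasp if not callable(tcp_to_grasp) else tcp_to_grasp())
print(get_obs())
for n in("scene","top"):
    c=camera(n);cv2.imwrite(f"pics/{n}0.png",c["color"][:,:,::-1]);print({k:v for k,v in c.items() if k!="color"})
E
```

```text
pics
0.0187
{'time_s': 0.0, 'q': array([-1.40631519e+00,  1.81531770e-01,  1.60802331e+00,  2.72338883e-05,
        1.35384096e+00, -2.06302764e-01]), 'dq': array([-9.18752327e-05,  3.66914406e-04, -4.34239072e-04,  1.53602821e-03,
       -2.65258733e-04, -6.92270574e-04]), 'joint_efforts': array([-5.03292904e-05, -4.44873762e+01, -3.51337194e+01, -3.52504621e-04,
        9.30717972e-03,  1.54632914e-05]), 'eef_pos': array([ 0.20827651, -0.53534107,  0.230382  ]), 'eef_rot': array([-9.01219164e-04,  9.82864220e-01,  1.84328817e-01,  3.21459570e-05]), 'wrist_force': array([ 0.29575588, -0.09569774,  0.76787603]), 'torque': array([ 0.01450694, -0.06947963,  0.01887348]), 'opening': 0.9973746018408586}
{'vfov': 52.00553753132682, 'cx': 322.21856167593296, 'cy': 240.9725454036155, 'k1': -0.013453608107912003, 'eye': array([ 0.85994653, -0.60157847,  1.04750465]), 'orientation': array([-0.33136684,  0.91035314,  0.23582733, -0.07641108])}
{'vfov': 42.02414925212284, 'cx': 313.46738408253094, 'cy': 237.68480392120134, 'k1': 0.04509302155110557, 'eye': array([0.13728009, 0.04514572, 1.87112317]), 'orientation': array([-0.07915423,  0.73914395, -0.66502963,  0.07166882])}
```

View pics/scene0.png

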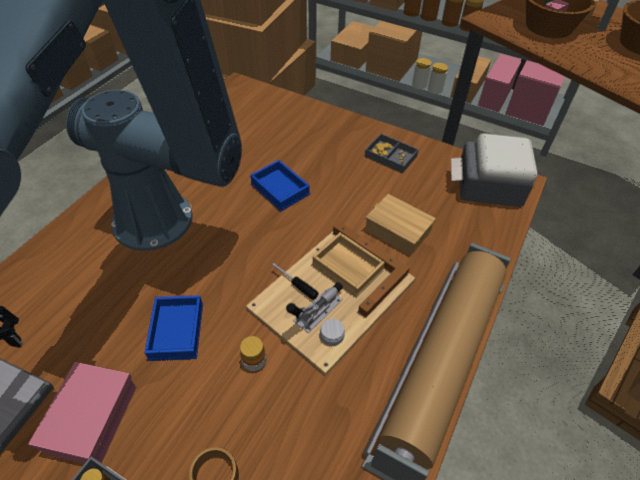

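View pics/top0.png

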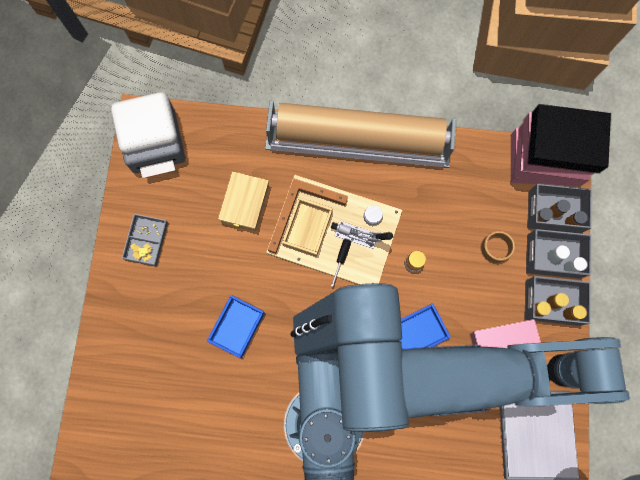

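Candidates for the gift box: the open wooden box on the jig at scene (350,262) and top (309,229), blue trays at scene (280,185) and (175,327), and the finished lidded box at scene (400,222). I choose the open wooden one on the jig and check it in a close crop.

```bash
cat > h.py <<'E'
import numpy as np,cv2
from scipy.spatial.transform import Rotation as R
from scipy.optimize import least_squares
def cam(n):
    from bench import camera
    return camera(n)
def rot(c):
    o=c["orientation"];return R.from_quat([o[1],o[2],o[3],o[0]]).as_matrix()
def proj(c,P):
    P=np.atleast_2d(P);v=(P-c["eye"])@rot(c);s=v[:,:2]/v[:,2:]
    f=240/np.tan(np.radians(c["vfov"]/2));r2=(s**2).sum(1,keepdims=True)
    return s*(1+c["k1"]*r2)*f+[c["cx"],c["cy"]]
def ray(c,uv,z):
    f=240/np.tan(np.radians(c["vfov"]/2));d=(np.array(uv,float)-[c["cx"],c["cy"]])/f
    s=d.copy()
    for _ in range(20): s=d/(1+c["k1"]*(s@s))
    v=rot(c)@np.array([*s,1]);return c["eye"]+v*(z-c["eye"][2])/v[2]
def jigT(p,P):  # p x,y,yaw ; P in jig m
    P=np.atleast_2d(np.array(P,float));q=P.copy();c,s=np.cos(p[2]),np.sin(p[2])
    q[:,0]=p[0]+c*P[:,0]-s*P[:,1];q[:,1]=p[1]+s*P[:,0]+c*P[:,1];return q
def crop(c,x0,y0,x1,y1,s,name):
    im=c["color"][y0:y1,x0:x1,::-1];cv2.imwrite(name,cv2.resize(im,None,fx=s,fy=s,interpolation=cv2.INTER_CUBIC))
E
python3 - <<'E'
from h import *
crop(cam("scene"),240,220,430,375,4,"pics/s1.png")
crop(cam("top"),255,165,415,295,5,"pics/t1.png")
E
```

```text
(no output)
```

View pics/s1.png

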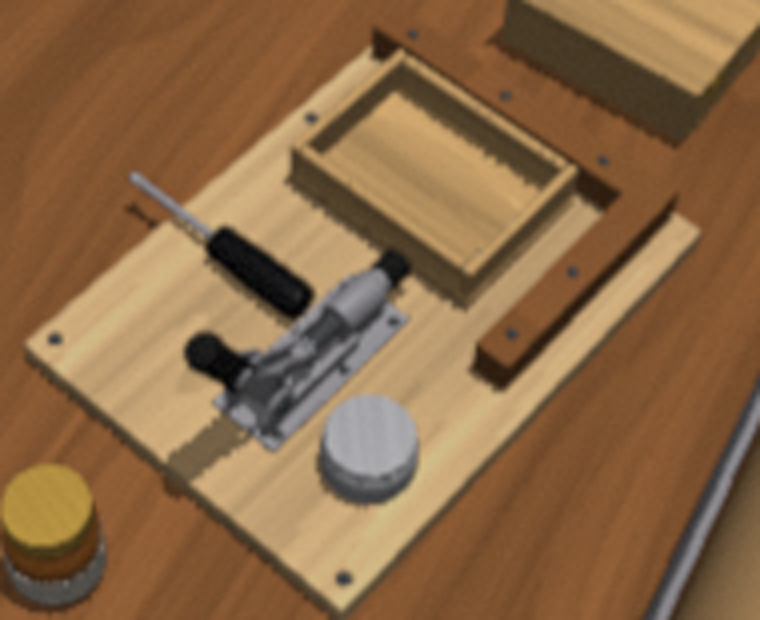

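View pics/t1.png

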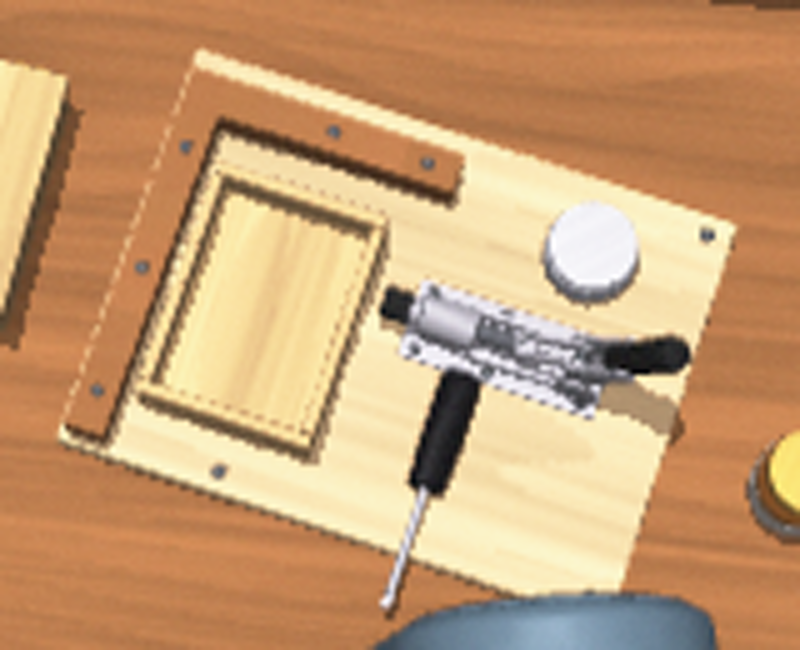

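```bash
cat > fit.py <<'E'
from h import *
import sys
cs,ct=cam("scene"),cam("top")
S=lambda x,y:(x/4+240-.375,y/4+220-.375)
T=lambda x,y:(x/5+255-.4,y/5+165-.4)
jo=[("s",S(25,345),(-.13,-.22,.018)),("s",S(342,612-10),(.13,-.22,.018)),("s",S(700,232),(.13,.13,.018)),
("t",T(200,50),(.13,.13,.018)),("t",T(736,228),(.13,-.22,.018)),("t",T(60,432),(-.13,.13,.018)),
("s",S(677,195),(.11,.125,.048)),("s",S(374,28),(-.125,.125,.048)),("t",T(463,155),(.11,-.05,.048)),("t",T(460,190),(.085,-.05,.048)),("s",S(480,350),(.085,-.05,.048)),("t",T(222,122),(.085,.1,.048))]
bo=[("s",S(402,55),(-.075,.055)),("s",S(577,170),(.075,.055)),("s",S(470,275),(.075,-.055)),("s",S(293,153),(-.075,-.055)),
("t",T(217,168),(.075,.055)),("t",T(388,220),(.075,-.055)),("t",T(312,448),(-.075,-.055)),("t",T(140,392),(-.075,.055))]
C={"s":cs,"t":ct}
def res(p,o):
    return np.concatenate([(proj(C[k],jigT(p,P))[0]-uv) for k,uv,P in o])
j=least_squares(res,[.5,-.1,0],args=(jo,),loss="soft_l1");print(j.x);print(res(j.x,jo).reshape(-1,2).round(1).tolist())
bo=[(k,uv,(*P,.058)) for k,uv,P in bo]
b=least_squares(res,j.x,args=(bo,),loss="soft_l1");print(b.x);print(res(b.x,bo).reshape(-1,2).round(1).tolist())
c=jigT(j.x,[.085,.1,0])[0,:2];a=j.x[2];d=b.x[:2]-c
print("box in corner",np.cos(a)*d[0]+np.sin(a)*d[1],-np.sin(a)*d[0]+np.cos(a)*d[1],"yaw deg",np.degrees(b.x[2]-a),np.degrees(a))
np.save("jig.npy",j.x);np.save("box.npy",b.x)
ov={}
for k,c in C.items():
    im=c["color"][:,:,::-1].copy()
    def ln(p,L):
        L=proj(c,jigT(p,L));cv2.polylines(im,[np.round(L*16).astype(np.int32)],True,(0,0,255),1,cv2.LINE_AA,4)
    ln(j.x,[(-.13,-.22,.018),(.13,-.22,.018),(.13,.13,.018),(-.13,.13,.018)])
    ln(j.x,[(-.125,.1,.048),(.085,.1,.048),(.085,-.05,.048),(.11,-.05,.048),(.11,.125,.048),(-.125,.125,.048)])
    ln(b.x,[(-.075,-.055,.058),(.075,-.055,.058),(.075,.055,.058),(-.075,.055,.058)])
    pv=np.array([.01,-.156,.04]);th=np.radians(25)
    ln(j.x,[pv,pv+.115*np.array([0,-np.sin(th),np.cos(th)])])
    ov[k]=dict(color=im[:,:,::-1])
crop(ov["s"],240,220,430,375,4,"pics/so.png");crop(ov["t"],255,165,415,295,5,"pics/to.png")
E
python3 fit.py
```

```text
[ 0.57579984  0.0682249  -0.22258088]
[[-0.8, 0.7], [-0.0, 3.3], [0.1, 0.5], [-0.2, -0.2], [0.5, -0.6], [-0.5, 1.4], [0.2, -0.2], [5.3, -4.9], [0.8, 0.0], [-1.1, 0.6], [-1.4, -0.9], [-0.5, -1.2]]
[ 0.56513891  0.10704485 -0.21326371]
[[-1.4, -1.1], [0.4, 0.0], [0.3, 0.8], [-1.7, -1.2], [0.0, -1.6], [0.6, -0.9], [0.2, 0.2], [-0.7, -0.1]]
box in corner -0.10396734660136116 -0.06449107386874463 yaw deg 0.5338348380927117 -12.752945255227115
```

View pics/so.png

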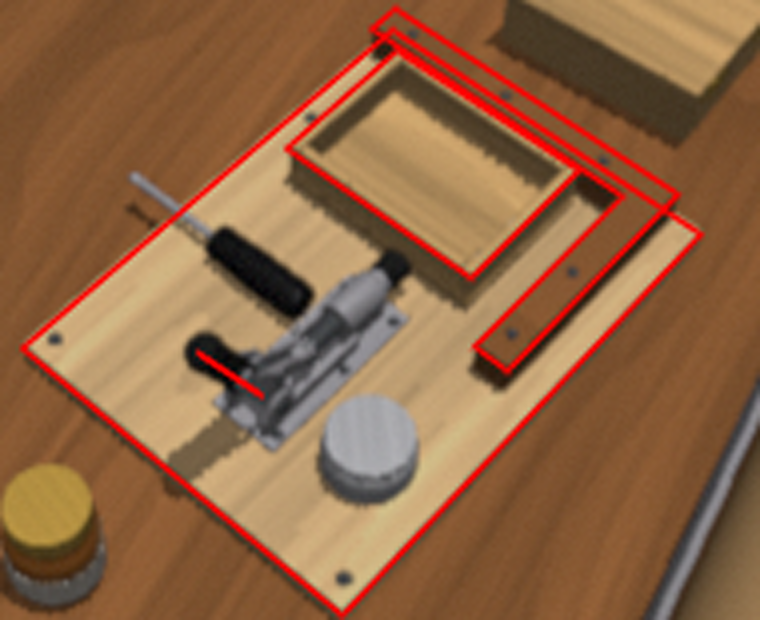

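View pics/to.png

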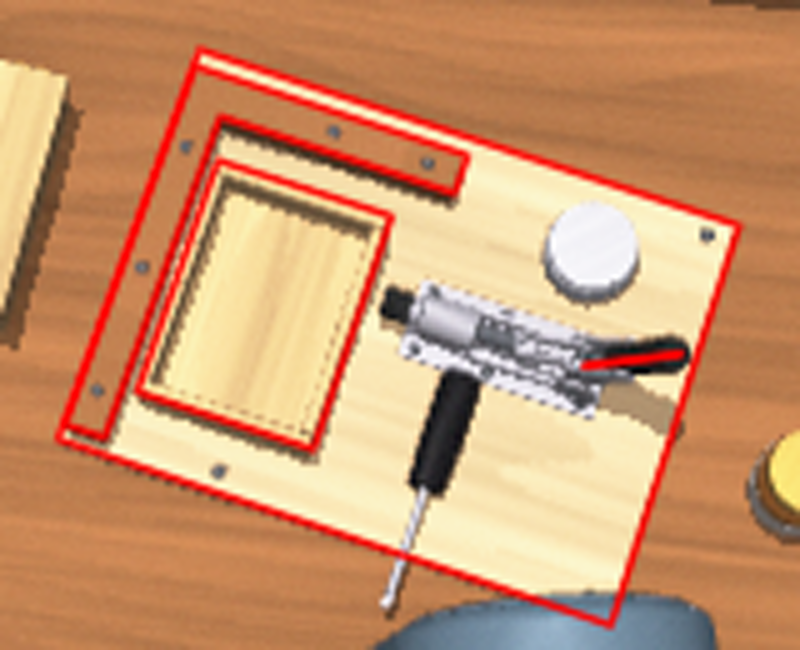

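The overlay fits well: the gift box at scene (350,262) is the open wooden one, about 29 mm short of the stop, 9.5 mm off the fence and 0.5° askew. I turn the tool to the jig's axes first.

```bash
cat > d.py <<'E'
# deltas in tool cm to a jig-frame TCP target (mm) : python3 d.py x y z
from h import *
import sys
from bench import get_obs
o=get_obs();q=o["eef_rot"];M=R.from_quat([q[1],q[2],q[3],q[0]]).as_matrix();p=np.load("jig.npy")
c,s=np.cos(p[2]),np.sin(p[2]);J=np.array([[c,-s,0],[s,c,0],[0,0,1]])
cur=J.T@(o["eef_pos"]-[p[0],p[1],0])
print("t",round(o["time_s"],2),"jig mm",(cur*1e3).round(1),"F(jig)",(J.T@o["wrist_force"]).round(1),"op",round(o["opening"],3),"q",o["q"].round(2))
Mt=J@np.diag([1,-1,-1]);print("rotvec left(tool)",R.from_matrix(M.T@Mt).as_rotvec().round(3))
if len(sys.argv)>3:
    t=np.array(list(map(float,sys.argv[1:4])))/1e3
    print("delta cm in final tool axes(x,-y,-z jig):",((t-cur)*100*[1,-1,-1]).round(2),"in current tool axes",(M.T@J@(t-cur)*100).round(2))
E
python3 -m inch '[{"delta_pos":[0,0,0],"rotation":[0,0,0.119]},{"delta_pos":[0,0,0],"rotation":[0,0,0.119]},{"delta_pos":[0,0,0],"rotation":[0,0,0.119]},{"delta_pos":[0,0,0],"rotation":[0,0,0.119]},{"delta_pos":[0,0,0],"rotation":[0,0,0.119]}]' 5
python3 d.py -125 35 230
python3 - <<'E'
from h import *
c=cam("top");p=np.load("jig.npy")
for u,v in [(385,605),(415,485),(460,378),(595,250),(690,354)]:
    w=ray(c,(u/5+255-.4,v/5+165-.4),.025);d=w[:2]-p[:2];a=p[2]
    print((np.cos(a)*d[0]+np.sin(a)*d[1]).round(3),(-np.sin(a)*d[0]+np.cos(a)*d[1]).round(3))
E
```

```text
time_s: 0.8
eef_pos: [0.2084, -0.5359, 0.2312]
eef_rot: [-0.0, 0.993, -0.114, -0.0]
wrist_force: [0.3, -0.7, 0.4]
opening: 0.586
t 0.8 jig mm [-225.  -670.3  231.2] F(jig) [ 0.4 -0.6  0.4] op 0.586 q [-1.41  0.18  1.61 -0.    1.35  0.39]
rotvec left(tool) [-0.     0.    -0.007]
delta cm in final tool axes(x,-y,-z jig): [ 10.   -70.53   0.12] in current tool axes [  9.54 -70.59   0.13]
-0.163 -0.089
-0.089 -0.083
-0.018 -0.089
0.085 -0.142
0.041 -0.216
```

```bash
python3 -m inch '[{"delta_pos":[0.6,-4.4,0],"rotation":[0,0,-0.007]},{"delta_pos":[0.6,-4.4,0],"rotation":[0,0,0]},{"delta_pos":[0.6,-4.4,0],"rotation":[0,0,0]},{"delta_pos":[0.6,-4.4,0],"rotation":[0,0,0]},{"delta_pos":[0.6,-4.4,0],"rotation":[0,0,0]},{"delta_pos":[0.6,-4.4,0],"rotation":[0,0,0]},{"delta_pos":[0.6,-4.4,0],"rotation":[0,0,0]},{"delta_pos":[0.6,-4.4,0],"rotation":[0,0,0]},{"delta_pos":[0.6,-4.4,0],"rotation":[0,0,0]},{"delta_pos":[0.6,-4.4,0],"rotation":[0,0,0]}]'
python3 d.py -125 35 230
```

```text
time_s: 1.85
eef_pos: [0.3624, -0.1177, 0.2316]
eef_rot: [0.0, 0.994, -0.107, 0.001]
wrist_force: [0.9, -0.9, -0.4]
opening: 0.588
t 1.85 jig mm [-167.1 -228.4  231.6] F(jig) [ 1.1 -0.7 -0.4] op 0.588 q [-0.63 -0.29  2.06  0.    1.38  1.16]
rotvec left(tool) [ 0.    -0.001  0.007]
delta cm in final tool axes(x,-y,-z jig): [  4.21 -26.34   0.16] in current tool axes [  4.41 -26.31   0.15]
```

```bash
python3 -m inch '[{"delta_pos":[0.7,-4.4,0],"rotation":[0,0,0.007]},{"delta_pos":[0.7,-4.4,0],"rotation":[0,0,0]},{"delta_pos":[0.7,-4.4,0],"rotation":[0,0,0]},{"delta_pos":[0.7,-4.4,0],"rotation":[0,0,0]},{"delta_pos":[0.7,-4.4,0],"rotation":[0,0,0]},{"delta_pos":[0.7,-4.3,0],"rotation":[0,0,0]},{"delta_pos":[0,0,0],"rotation":[0,0,0]},{"delta_pos":[0,0,0],"rotation":[0,0,0]}]'
python3 d.py -125 35 38
```

```text
time_s: 2.65
eef_pos: [0.461, 0.1287, 0.231]
eef_rot: [0.0, 0.994, -0.11, -0.0]
wrist_force: [0.9, 0.4, -1.2]
opening: 0.584
t 2.65 jig mm [-125.4   33.7  231. ] F(jig) [ 0.8  0.6 -1.2] op 0.584 q [ 0.02 -0.04  1.84 -0.    1.34  1.81]
rotvec left(tool) [0.001 0.001 0.003]
delta cm in final tool axes(x,-y,-z jig): [ 0.04 -0.13 19.3 ] in current tool axes [ 0.05 -0.14 19.3 ]
```

```bash
python3 -m inch '[{"delta_pos":[0,0,4],"rotation":[0,0,0]},{"delta_pos":[0,0,4],"rotation":[0,0,0]},{"delta_pos":[0,0,4],"rotation":[0,0,0]},{"delta_pos":[0,0,4],"rotation":[0,0,0]},{"delta_pos":[0,0,2],"rotation":[0,0,0]},{"delta_pos":[0,0,2],"rotation":[0,0,0]},{"delta_pos":[0,0,0],"rotation":[0,0,0]},{"delta_pos":[0,0,0],"rotation":[0,0,0]}]'
python3 d.py -84 35 30
python3 - <<'E'
from h import *
crop(cam("scene"),240,180,430,335,4,"pics/s2.png")
E
```

```text
time_s: 3.45
eef_pos: [0.4612, 0.1269, 0.0317]
eef_rot: [0.0, 0.994, -0.112, -0.0]
wrist_force: [0.1, 0.8, -0.9]
opening: 0.586
t 3.45 jig mm [-124.8   32.    31.7] F(jig) [-0.1  0.8 -0.9] op 0.586 q [ 0.02  0.26  1.98 -0.    0.9   1.82]
rotvec left(tool) [ 0.     0.    -0.002]
delta cm in final tool axes(x,-y,-z jig): [ 4.08 -0.3   0.17] in current tool axes [ 4.08 -0.31  0.16]
```

View pics/s2.png

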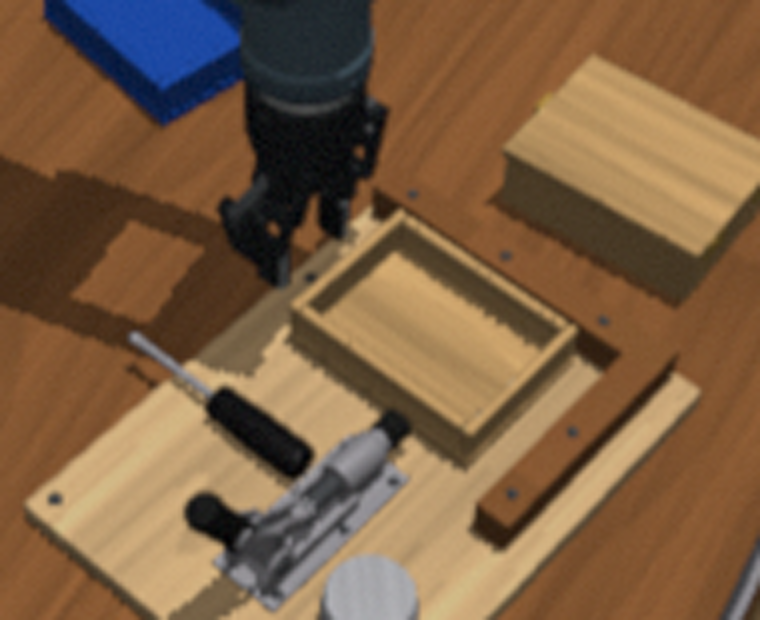

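The fingers stand just short of the near wall at crop (310,260), with the screwdriver clear of them. Next I push.

```bash
python3 -m inch '[{"delta_pos":[0.5,-0.1,0],"rotation":[0,0,0]},{"delta_pos":[0.5,-0.1,0],"rotation":[0,0,0]},{"delta_pos":[0.5,-0.1,0],"rotation":[0,0,0]},{"delta_pos":[0.5,0,0],"rotation":[0,0,0]},{"delta_pos":[0.4,0,0],"rotation":[0,0,0]},{"delta_pos":[0.4,0,0],"rotation":[0,0,0]},{"delta_pos":[0.4,0,0],"rotation":[0,0,0]},{"delta_pos":[0.4,0,0],"rotation":[0,0,0]},{"delta_pos":[0.4,0,0],"rotation":[0,0,0]},{"delta_pos":[0.3,0,0],"rotation":[0,0,0]}]'
python3 d.py -78 35 30
```

```text
time_s: 4.5
eef_pos: [0.5042, 0.1211, 0.0312]
eef_rot: [0.0, 0.994, -0.112, 0.0]
wrist_force: [-1.3, 0.1, 0.1]
opening: 0.59
t 4.5 jig mm [-81.5  35.8  31.2] F(jig) [-1.3 -0.2  0.1] op 0.59 q [ 0.01  0.34  1.88 -0.    0.93  1.8 ]
rotvec left(tool) [-0.    -0.    -0.002]
delta cm in final tool axes(x,-y,-z jig): [0.35 0.08 0.12] in current tool axes [0.35 0.08 0.12]
```

```bash
python3 -m inch '[{"delta_pos":[0.15,0,0],"rotation":[0,0,0]},{"delta_pos":[0.15,0,0],"rotation":[0,0,0]},{"delta_pos":[0.1,0,0],"rotation":[0,0,0]},{"delta_pos":[0,0,0],"rotation":[0,0,0]}]'
python3 d.py -76 35 30
python3 - <<'E'
from h import *
crop(cam("scene"),240,180,430,335,4,"pics/s3.png")
crop(cam("top"),255,165,415,295,5,"pics/t3.png")
E
```

```text
time_s: 4.9
eef_pos: [0.5079, 0.1203, 0.0313]
eef_rot: [0.0, 0.994, -0.112, 0.0]
wrist_force: [-1.0, -0.9, -0.7]
opening: 0.584
t 4.9 jig mm [-77.8  35.8  31.3] F(jig) [-0.7 -1.1 -0.7] op 0.584 q [ 0.    0.34  1.87 -0.    0.93  1.8 ]
rotvec left(tool) [-0.    -0.    -0.002]
delta cm in final tool axes(x,-y,-z jig): [0.18 0.08 0.13] in current tool axes [0.18 0.08 0.13]
```

View pics/s3.png

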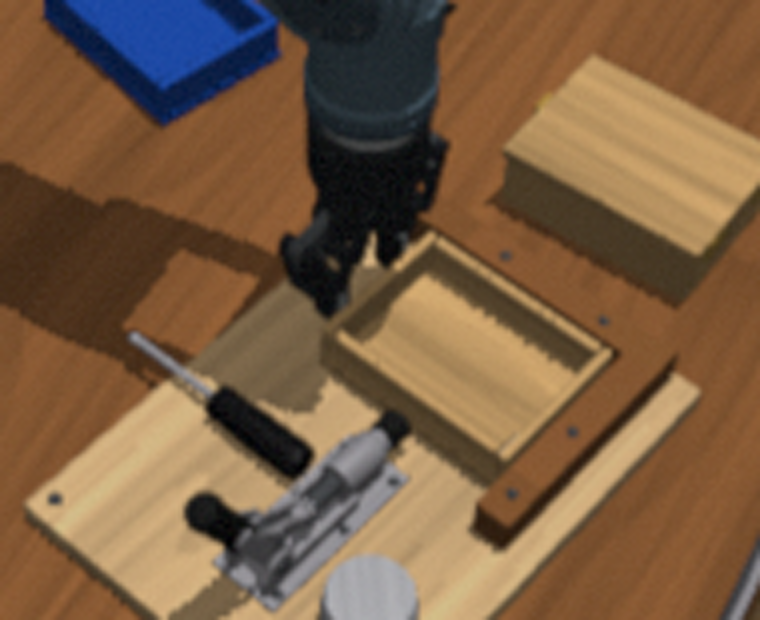

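View pics/t3.png

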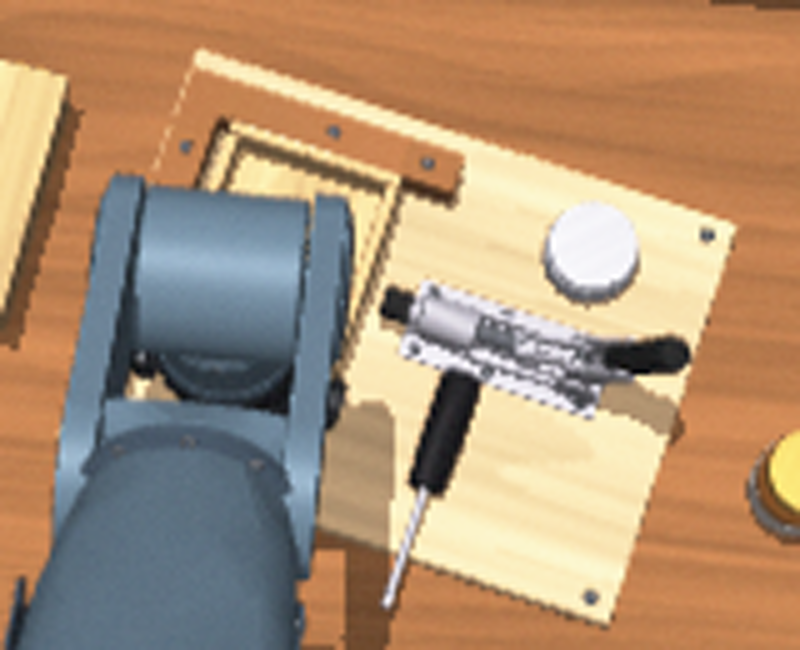

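The far wall is almost at the stop, at crop (605,350) in the scene view. I keep on in small steps until the force rises.

```bash
python3 -m inch '[{"delta_pos":[0.1,0,0],"rotation":[0,0,0]},{"delta_pos":[0.1,0,0],"rotation":[0,0,0]},{"delta_pos":[0,0,0],"rotation":[0,0,0]}]'
python3 d.py -76 35 30;  python3 -m inch '[{"delta_pos":[0.1,0,0],"rotation":[0,0,0]},{"delta_pos":[0,0,0],"rotation":[0,0,0]}]'
python3 d.py -76 35 30
```

```text
time_s: 5.3
eef_pos: [0.5096, 0.12, 0.0314]
eef_rot: [-0.0, 0.994, -0.112, -0.0]
wrist_force: [-3.4, 1.4, 2.7]
opening: 0.589
t 5.3 jig mm [-76.   35.9  31.4] F(jig) [-3.7  0.6  2.7] op 0.589 q [0.   0.35 1.86 0.   0.93 1.8 ]
rotvec left(tool) [-0.     0.    -0.002]
delta cm in final tool axes(x,-y,-z jig): [0.   0.09 0.14] in current tool axes [0.   0.09 0.14]
time_s: 5.5
eef_pos: [0.5095, 0.12, 0.0311]
eef_rot: [-0.0, 0.994, -0.112, -0.001]
wrist_force: [-5.4, 1.8, 4.8]
opening: 0.586
t 5.5 jig mm [-76.1  35.9  31.1] F(jig) [-5.7  0.6  4.8] op 0.586 q [0.   0.35 1.86 0.   0.93 1.8 ]
rotvec left(tool) [ 0.     0.002 -0.001]
delta cm in final tool axes(x,-y,-z jig): [0.01 0.09 0.11] in current tool axes [0.01 0.09 0.11]
```

It is against the stop: x stays at -76 mm while the force rises. I push a little more to be sure it is square, then back away and up.

```bash
python3 -m inch '[{"delta_pos":[0.1,0,0],"rotation":[0,0,0]},{"delta_pos":[0.1,0,0],"rotation":[0,0,0]},{"delta_pos":[0,0,0],"rotation":[0,0,0]},{"delta_pos":[0,0,0],"rotation":[0,0,0]}]'
python3 d.py -76 35 30;  python3 -m inch '[{"delta_pos":[-0.5,0,0],"rotation":[0,0,0]},{"delta_pos":[-1,0,0],"rotation":[0,0,0]},{"delta_pos":[-1.5,0,0],"rotation":[0,0,0]},{"delta_pos":[-1,0,-3],"rotation":[0,0,0]},{"delta_pos":[0,0,-4],"rotation":[0,0,0]},{"delta_pos":[0,0,-4],"rotation":[0,0,0]},{"delta_pos":[0,0,-4],"rotation":[0,0,0]},{"delta_pos":[0,0,-4],"rotation":[0,0,0]},{"delta_pos":[0,0,0],"rotation":[0,0,0]}]' 0
python3 d.py 10 -225 215
python3 - <<'E'
from h import *
crop(cam("scene"),240,180,430,335,4,"pics/s4.png")
crop(cam("top"),255,165,415,295,5,"pics/t4.png")
E
```

```text
time_s: 5.9
eef_pos: [0.5095, 0.1199, 0.0307]
eef_rot: [0.0, 0.994, -0.112, -0.003]
wrist_force: [-11.0, 2.9, 8.0]
opening: 0.586
t 5.9 jig mm [-76.1  35.8  30.7] F(jig) [-11.3   0.4   8. ] op 0.586 q [0.   0.35 1.86 0.   0.94 1.8 ]
rotvec left(tool) [ 0.001  0.007 -0.001]
delta cm in final tool axes(x,-y,-z jig): [0.01 0.08 0.07] in current tool axes [0.01 0.08 0.07]
time_s: 6.8
eef_pos: [0.4773, 0.1283, 0.2278]
eef_rot: [-0.001, 0.994, -0.112, 0.006]
wrist_force: [1.6, -0.2, 0.2]
opening: -0.0
t 6.8 jig mm [-109.3   36.9  227.8] F(jig) [1.7 0.1 0.2] op -0.0 q [ 0.02 -0.01  1.82 -0.    1.32  1.82]
rotvec left(tool) [-0.003 -0.012 -0.001]
delta cm in final tool axes(x,-y,-z jig): [11.93 26.19  1.28] in current tool axes [11.96 26.17  1.35]
```

View pics/s4.png

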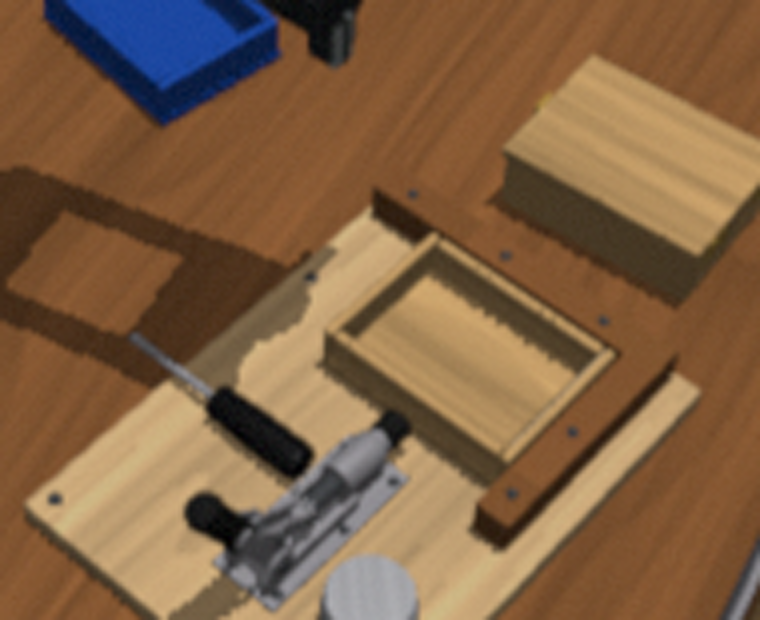

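View pics/t4.png

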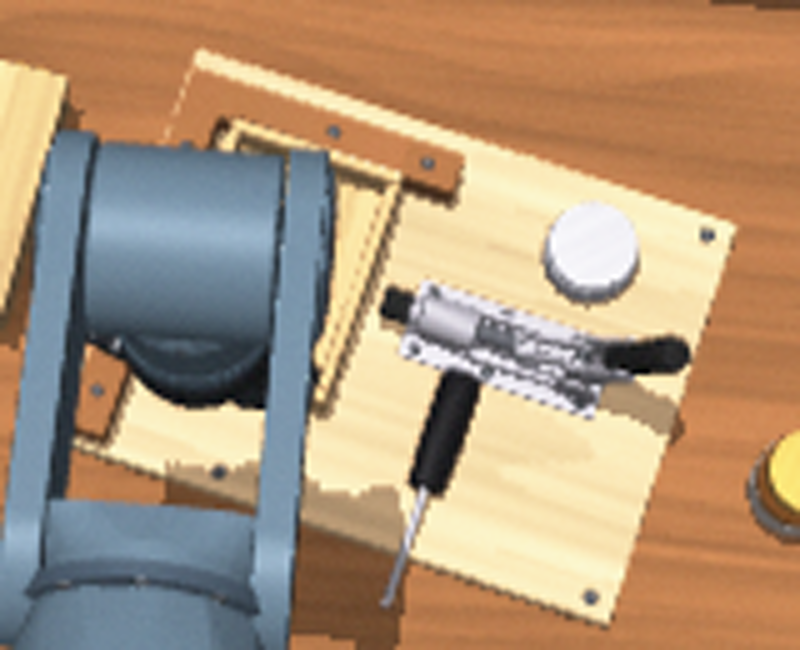

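In the scene crop the far wall is flush with the stop at (615,355)–(505,460), the lever is still open, and the side gap is left for the clamp. Next I go to the lever, first above its -y side.

```bash
python3 -m inch '[{"delta_pos":[1.7,4,0],"rotation":[0,0,0]},{"delta_pos":[1.7,4,0],"rotation":[0,0,0]},{"delta_pos":[1.7,4,0],"rotation":[0,0,0]},{"delta_pos":[1.7,4,0],"rotation":[0,0,0]},{"delta_pos":[1.7,4,0],"rotation":[0,0,0]},{"delta_pos":[1.7,4,0],"rotation":[0,0,0]},{"delta_pos":[1.7,4,0],"rotation":[0,0,0]},{"delta_pos":[0,0,0],"rotation":[0,0,0]},{"delta_pos":[0,0,0],"rotation":[0,0,0]}]'
python3 d.py 10 -248 120
```

```text
time_s: 7.8
eef_pos: [0.5262, -0.1716, 0.2191]
eef_rot: [-0.001, 0.994, -0.113, -0.002]
wrist_force: [-0.2, -0.2, 0.3]
opening: -0.002
t 7.8 jig mm [   4.6 -244.8  219.1] F(jig) [-0.2 -0.3  0.3] op -0.002 q [-0.53  0.15  1.67  0.    1.33  1.27]
rotvec left(tool) [-0.001  0.003 -0.004]
delta cm in final tool axes(x,-y,-z jig): [0.54 0.32 9.91] in current tool axes [0.58 0.33 9.91]
```

```bash
python3 -m inch '[{"delta_pos":[0.5,0.4,2],"rotation":[0,0,-0.004]},{"delta_pos":[0,0,4],"rotation":[0,0,0]},{"delta_pos":[0,0,4],"rotation":[0,0,0]},{"delta_pos":[0,0,0],"rotation":[0,0,0]},{"delta_pos":[0,0,0],"rotation":[0,0,0]}]'
python3 d.py 10 -248 120
python3 - <<'E'
from h import *
crop(cam("scene"),220,200,410,355,4,"pics/s5.png")
crop(cam("top"),255,165,415,295,5,"pics/t5.png")
E
```

```text
time_s: 8.3
eef_pos: [0.5307, -0.1747, 0.1209]
eef_rot: [-0.001, 0.994, -0.109, -0.001]
wrist_force: [-0.1, 0.1, 1.5]
opening: 0.004
t 8.3 jig mm [   9.6 -246.9  120.9] F(jig) [-0.2  0.1  1.5] op 0.004 q [-0.53  0.27  1.74  0.    1.14  1.26]
rotvec left(tool) [-0.001  0.002  0.004]
delta cm in final tool axes(x,-y,-z jig): [0.04 0.11 0.09] in current tool axes [0.04 0.11 0.09]
```

View pics/s5.png

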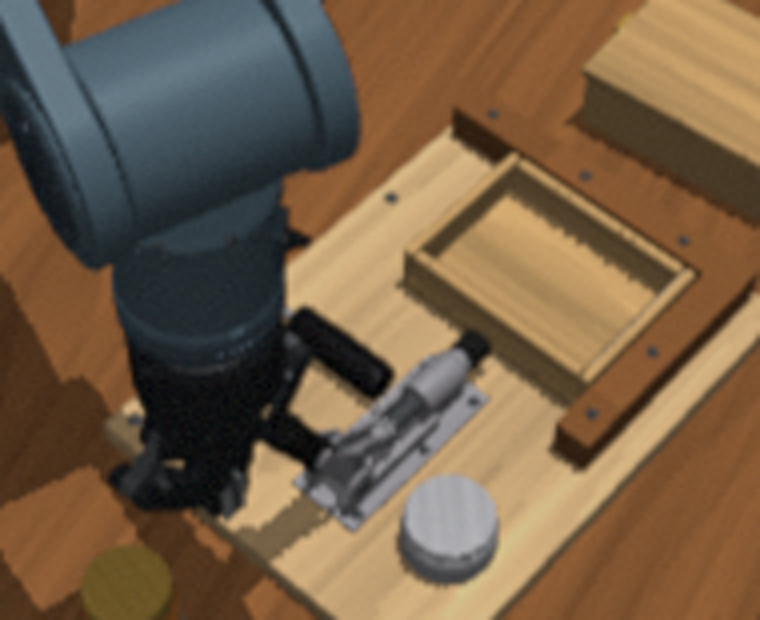

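View pics/t5.png

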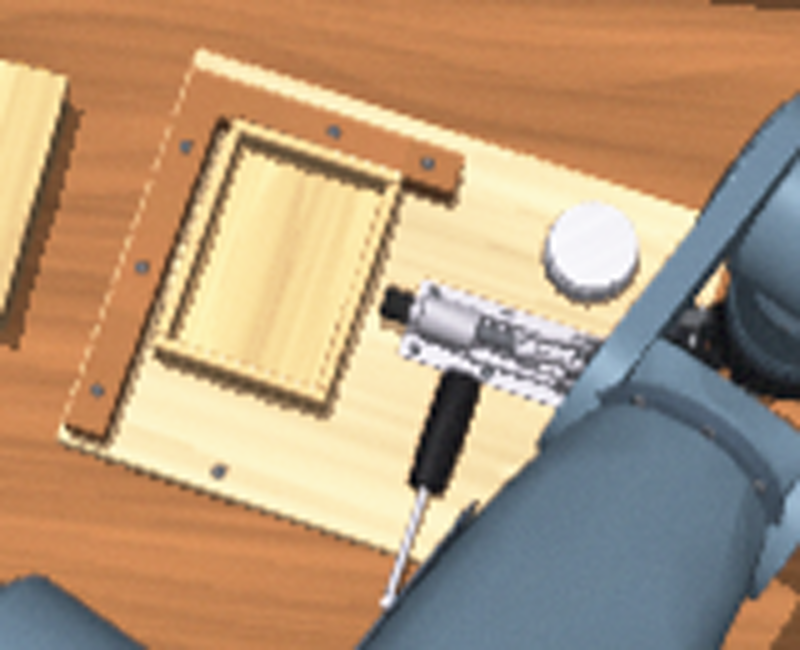

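Box flush with the stop in both views (top crop edge (235,125)–(400,180)). The hand stands beside the lever's grip at scene crop (270,430). I raise it slightly and swing the lever to about upright.

```bash
python3 -m inch '[{"delta_pos":[0,0,-1.2],"rotation":[0,0,0]},{"delta_pos":[0,-1,0],"rotation":[0,0,0]},{"delta_pos":[0,-1,0],"rotation":[0,0,0]},{"delta_pos":[0,-1,0],"rotation":[0,0,0]},{"delta_pos":[0,-1,0],"rotation":[0,0,0]},{"delta_pos":[0,-1,0],"rotation":[0,0,0]},{"delta_pos":[0,-1,-0.2],"rotation":[0,0,0]},{"delta_pos":[0,-0.5,0],"rotation":[0,0,0]},{"delta_pos":[0,0,0],"rotation":[0,0,0]}]'
python3 d.py 10 -133 128
python3 - <<'E'
from h import *
crop(cam("scene"),220,200,410,355,4,"pics/s6.png")
E
```

```text
time_s: 9.3
eef_pos: [0.5464, -0.1121, 0.137]
eef_rot: [0.0, 0.994, -0.109, 0.001]
wrist_force: [0.3, -0.3, 0.1]
opening: -0.002
t 9.3 jig mm [  11.1 -182.3  137. ] F(jig) [ 0.3 -0.2  0.1] op -0.002 q [-0.42  0.24  1.73  0.    1.16  1.37]
rotvec left(tool) [ 0.    -0.003  0.003]
delta cm in final tool axes(x,-y,-z jig): [-0.11 -4.93  0.9 ] in current tool axes [-0.1  -4.94  0.89]
```

View pics/s6.png

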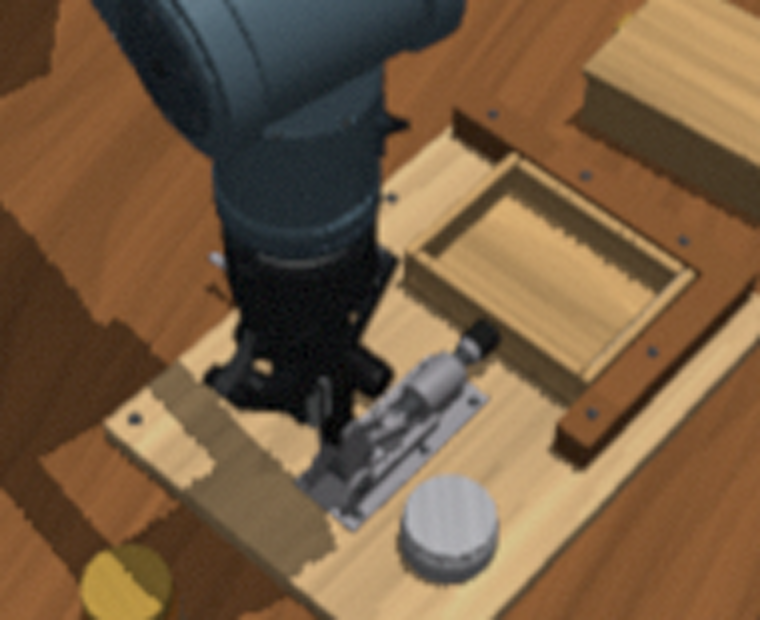

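The lever has swung and the plunger has moved out (crop (482,335)). I carry on over the arc.

```bash
python3 -m inch '[{"delta_pos":[-0.1,-1,0],"rotation":[0,0,0.003]},{"delta_pos":[0,-1,0.1],"rotation":[0,0,0]},{"delta_pos":[0,-1,0.2],"rotation":[0,0,0]},{"delta_pos":[0,-1,0.3],"rotation":[0,0,0]},{"delta_pos":[0,-0.9,0.3],"rotation":[0,0,0]},{"delta_pos":[0,0,0],"rotation":[0,0,0]}]'
python3 d.py 10 -112 115
python3 - <<'E'
from h import *
crop(cam("scene"),220,200,410,355,4,"pics/s7.png")
E
```

```text
time_s: 9.95
eef_pos: [0.555, -0.0632, 0.1254]
eef_rot: [-0.0, 0.994, -0.111, -0.001]
wrist_force: [-0.4, 0.2, 0.4]
opening: -0.005
t 9.95 jig mm [   8.8 -132.8  125.4] F(jig) [-0.5  0.1  0.4] op -0.005 q [-0.33  0.26  1.74  0.    1.14  1.47]
rotvec left(tool) [-0.001  0.002  0.001]
delta cm in final tool axes(x,-y,-z jig): [ 0.12 -2.08  1.04] in current tool axes [ 0.13 -2.08  1.04]
```

View pics/s7.png

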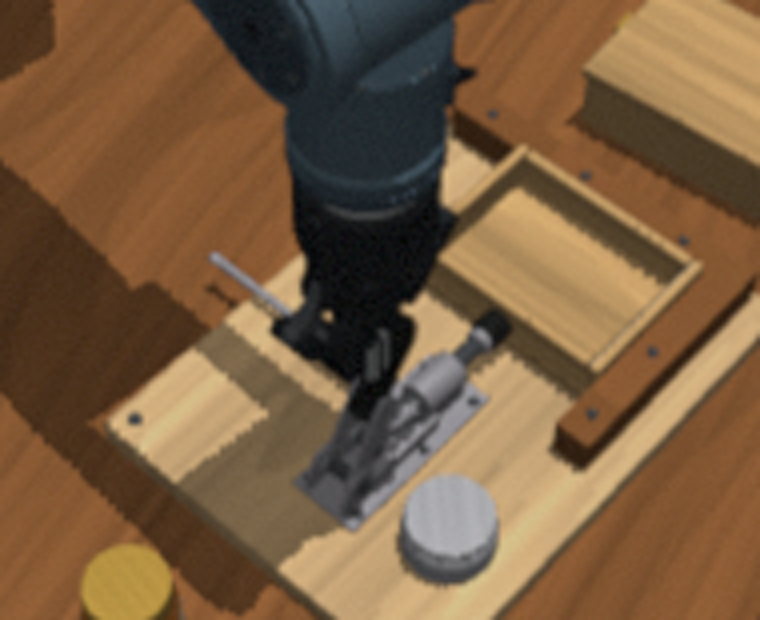

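The lever leans over in front of the fingers (crop (375,370)) and the plunger is pushing the box to the fence. Next comes the stiff part.

```bash
python3 -m inch '[{"delta_pos":[0.1,-0.7,0.3],"rotation":[0,0,0]},{"delta_pos":[0,-0.7,0.4],"rotation":[0,0,0]},{"delta_pos":[0,-0.7,0.5],"rotation":[0,0,0]},{"delta_pos":[0,0,0],"rotation":[0,0,0]}]'
python3 d.py 10 -94 97
python3 -m inch '[{"delta_pos":[0,-0.6,0.5],"rotation":[0,0,0]},{"delta_pos":[0,-0.6,0.6],"rotation":[0,0,0]},{"delta_pos":[0,-0.6,0.6],"rotation":[0,0,0]},{"delta_pos":[0,0,0],"rotation":[0,0,0]}]'
python3 d.py 10 -87 86
python3 - <<'E'
from h import *
crop(cam("scene"),220,200,410,355,4,"pics/s8.png")
E
```

```text
time_s: 10.4
eef_pos: [0.5614, -0.044, 0.114]
eef_rot: [-0.0, 0.994, -0.111, 0.0]
wrist_force: [0.4, -1.4, 3.7]
opening: 0.003
t 10.4 jig mm [  10.7 -112.6  114. ] F(jig) [ 0.7 -1.3  3.7] op 0.003 q [-0.29  0.29  1.73  0.    1.12  1.5 ]
rotvec left(tool) [-0.    -0.001  0.   ]
delta cm in final tool axes(x,-y,-z jig): [-0.07 -1.86  1.7 ] in current tool axes [-0.07 -1.86  1.7 ]
time_s: 10.8
eef_pos: [0.5637, -0.0258, 0.0954]
eef_rot: [-0.0, 0.994, -0.111, -0.002]
wrist_force: [-0.5, 0.4, 0.5]
opening: 0.002
t 10.8 jig mm [  9.  -94.3  95.4] F(jig) [-0.6  0.3  0.5] op 0.002 q [-0.26  0.32  1.74  0.    1.09  1.54]
rotvec left(tool) [-0.001  0.003  0.   ]
delta cm in final tool axes(x,-y,-z jig): [ 0.1  -0.73  0.94] in current tool axes [ 0.11 -0.73  0.94]
```

View pics/s8.png

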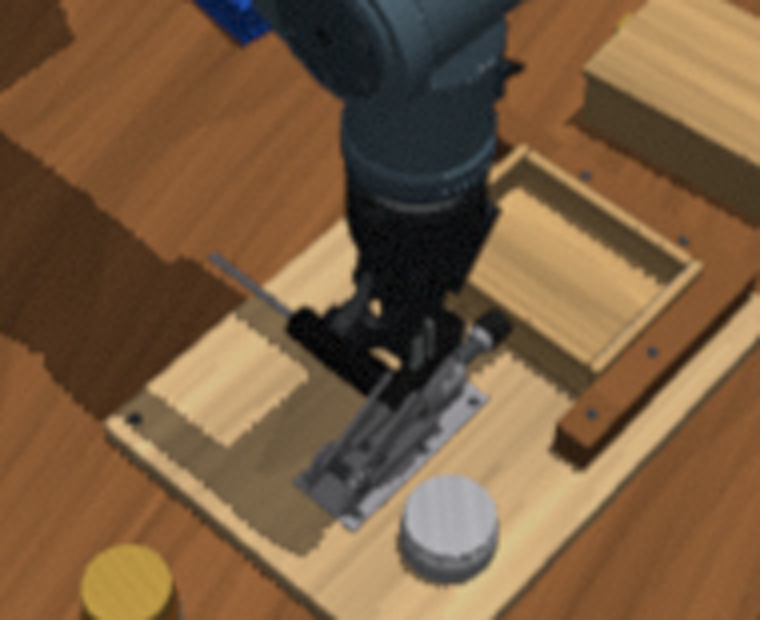

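The force has dropped off, so it may have snapped. I follow down gently until there is contact, to confirm it is at the stop.

```bash
python3 -m inch '[{"delta_pos":[0.1,-0.3,0.4],"rotation":[0,0,0]},{"delta_pos":[0,-0.3,0.4],"rotation":[0,0,0]},{"delta_pos":[0,0,0],"rotation":[0,0,0]}]'
python3 d.py 10 -87 86
python3 -m inch '[{"delta_pos":[0,-0.1,0.2],"rotation":[0,0,0]},{"delta_pos":[0,0,0.2],"rotation":[0,0,0]},{"delta_pos":[0,0,0],"rotation":[0,0,0]}]'
python3 d.py 10 -87 86
```

```text
time_s: 11.15
eef_pos: [0.5667, -0.021, 0.0884]
eef_rot: [-0.0, 0.994, -0.111, -0.001]
wrist_force: [-0.6, 0.1, 0.5]
opening: -0.0
t 11.15 jig mm [ 10.9 -89.   88.4] F(jig) [-0.6 -0.1  0.5] op -0.0 q [-0.25  0.33  1.73  0.    1.08  1.55]
rotvec left(tool) [-0.     0.002 -0.   ]
delta cm in final tool axes(x,-y,-z jig): [-0.09 -0.2   0.24] in current tool axes [-0.08 -0.2   0.24]
time_s: 11.45
eef_pos: [0.5673, -0.0205, 0.085]
eef_rot: [-0.0, 0.994, -0.111, -0.0]
wrist_force: [0.1, 1.0, -0.5]
opening: -0.003
t 11.45 jig mm [ 11.3 -88.4  85. ] F(jig) [-0.1  1.  -0.5] op -0.003 q [-0.25  0.34  1.73  0.    1.07  1.55]
rotvec left(tool) [-0.     0.    -0.001]
delta cm in final tool axes(x,-y,-z jig): [-0.13 -0.14 -0.1 ] in current tool axes [-0.13 -0.14 -0.1 ]
```

```bash
python3 -m inch '[{"delta_pos":[0,0,0.2],"rotation":[0,0,0]},{"delta_pos":[0,0,0.2],"rotation":[0,0,0]},{"delta_pos":[0,0,0],"rotation":[0,0,0]}]'
python3 d.py
python3 -m inch '[{"delta_pos":[0,0,0.2],"rotation":[0,0,0]},{"delta_pos":[0,0,0.2],"rotation":[0,0,0]},{"delta_pos":[0,0,0],"rotation":[0,0,0]}]'
python3 d.py
```

```text
time_s: 11.75
eef_pos: [0.5675, -0.0205, 0.0811]
eef_rot: [0.0, 0.994, -0.111, -0.0]
wrist_force: [-0.7, 0.2, 0.4]
opening: 0.005
t 11.75 jig mm [ 11.5 -88.4  81.1] F(jig) [-0.7  0.1  0.4] op 0.005 q [-0.25  0.35  1.74 -0.    1.06  1.55]
rotvec left(tool) [ 0.     0.    -0.001]
time_s: 12.05
eef_pos: [0.5681, -0.0204, 0.0798]
eef_rot: [0.0, 0.994, -0.111, 0.0]
wrist_force: [-7.3, 1.9, 19.2]
opening: -0.0
t 12.05 jig mm [ 12.  -88.1  79.8] F(jig) [-7.5  0.2 19.2] op -0.0 q [-0.24  0.35  1.74  0.    1.06  1.55]
rotvec left(tool) [-0.    -0.001 -0.   ]
```

Firm contact (19 N), so the lever is against its stop. I withdraw upward and clear, then look.

```bash
python3 -m inch '[{"delta_pos":[0,0,-1],"rotation":[0,0,0]},{"delta_pos":[0,0,-3],"rotation":[0,0,0]},{"delta_pos":[0,0,-4],"rotation":[0,0,0]},{"delta_pos":[0,0,-4],"rotation":[0,0,0]},{"delta_pos":[-3,2,-3],"rotation":[0,0,0]},{"delta_pos":[-3,4,0],"rotation":[0,0,0]},{"delta_pos":[-3,4,0],"rotation":[0,0,0]},{"delta_pos":[-3,4,0],"rotation":[0,0,0]},{"delta_pos":[-3,4,0],"rotation":[0,0,0]},{"delta_pos":[-3,4,0],"rotation":[0,0,0]}]'
python3 -m inch '[{"delta_pos":[-1,4,0],"rotation":[0,0,0]},{"delta_pos":[-1,4,0],"rotation":[0,0,0]},{"delta_pos":[-1,4,0],"rotation":[0,0,0]},{"delta_pos":[-1,4,0],"rotation":[0,0,0]},{"delta_pos":[0,0,0],"rotation":[0,0,0]},{"delta_pos":[0,0,0],"rotation":[0,0,0]}]'
cat > chk.py <<'E'
from h import *
p=np.load("jig.npy");b=np.array([*jigT(p,[.01,.045,0])[0,:2],p[2]])
for n,a,nm in(("scene",(240,210,430,365,4),"pics/s9.png"),("top",(255,165,415,295,5),"pics/t9.png")):
    c=cam(n);crop(c,*a,nm);im=c["color"].copy()
    for P,L in((b,[(-.075,-.055,.058),(.075,-.055,.058),(.075,.055,.058),(-.075,.055,.058)]),):
        cv2.polylines(im,[np.round(proj(c,jigT(P,L))*16).astype(np.int32)],True,(255,0,0),1,cv2.LINE_AA,4)
    pv=np.array([.01,-.156,.04]);f=1.62-np.radians(25);t=pv+.115*np.array([0,np.sin(f),np.cos(f)])
    cv2.polylines(im,[np.round(proj(c,jigT(p,[pv,t]))*16).astype(np.int32)],False,(0,255,0),1,cv2.LINE_AA,4)
    crop(dict(color=im),*a,nm.replace("9","9o"))
E
python3 chk.py
```

```text
time_s: 13.05
eef_pos: [0.3418, -0.1959, 0.2275]
eef_rot: [0.0, 0.994, -0.111, 0.0]
wrist_force: [0.6, -0.4, 0.6]
opening: 0.002
time_s: 13.65
eef_pos: [0.2684, -0.3425, 0.2271]
eef_rot: [-0.0, 0.994, -0.113, -0.0]
wrist_force: [0.3, -0.5, -1.0]
opening: -0.001
```

View pics/s9.png

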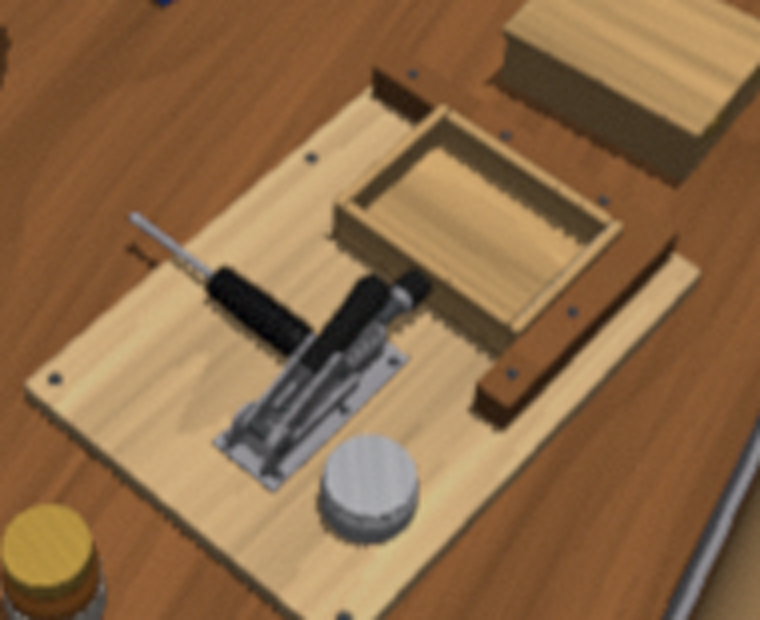

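View pics/s9o.png

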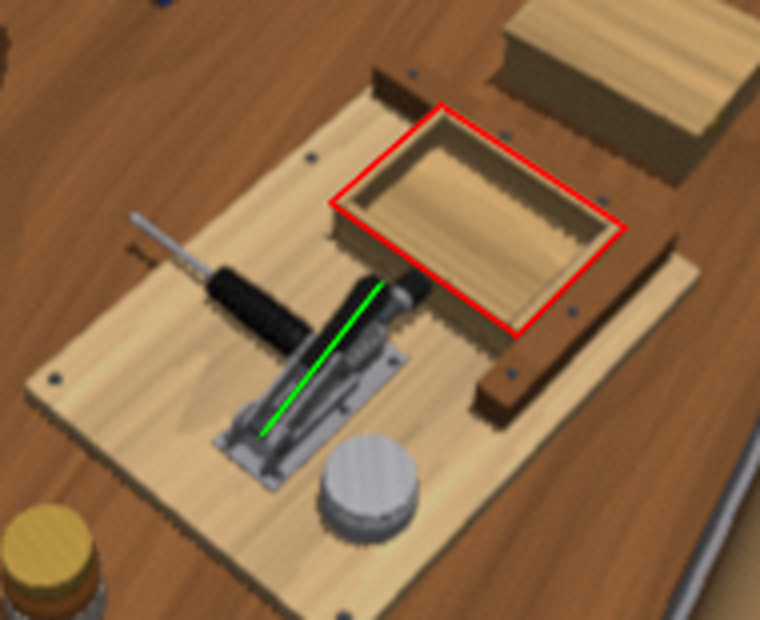

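View pics/t9o.png

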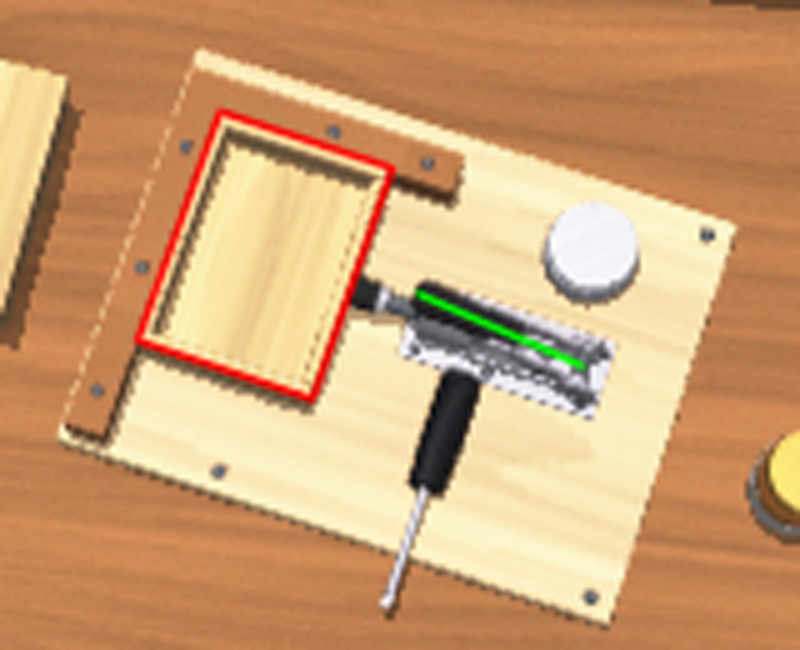

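The box matches the target outline (red) in both views, the lever lies along the predicted locked line (green), the plunger presses on the box, and the hand is clear.

```bash
python3 -c "
from bench import hand_in;print(hand_in())"
```

```text
the job is handed in; nothing more can be done
None
```

The gift box is against the end stop and side fence, and the clamp is locked on it. I handed the job in at about 13.8 s of the 53 s allowed. No verdict was reported.

- **Box:** I pushed it about 29 mm with two spread fingertips until it stopped moving and the push force rose to 11 N.
- **Clamp:** I swung the lever over with closed fingers. The resistance disappeared past centre, and a final press met a hard stop at 19 N. I then drew the hand back well clear.

**Last checks:** In both cameras the box outline matches the seated pose to about 1–2 mm. The lever lies along its locked line with nothing holding it, and the plunger tip is on the box. The screwdriver and tin stand where they were, and nothing else I could see had moved. I could not measure the plunger force directly, only that the plunger is on the box with the lever locked. No check failed or disagreed.

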